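# Fetch the bearing from behind the filters

### The job

The bearing in the red parts tray is needed for a job, but the three filters stand in the way: first move all three filters to the black mat and stand them there, then put the bearing flat inside the yellow ring in the green pan, and only then stand each filter back upright on the very ring in the tray it came from. Leave the bearing where it is until the filters are all on the mat, let no filter fall over, and do not disturb the mug, the tape or the screwdriver.

Things in the scene. Friction and masses are not known exactly. Their poses are not given: they have to be found in the camera images.
- filter_white_center (a point): The white spin-on fuel filter, a loose upright painted steel can: 52 mm diameter, straight-sided to 80 mm, then a low dome with a small dark hex nut, 90 mm tall in all; about 0.28 kg. This point lies on its axis 45 mm above its underside; z is the axis, up. At the start it stands upright on one of the three ring spots of the red tray, a different one from run to run.
- filter_blue_center (a point): The blue spin-on fuel filter, a loose upright painted steel can: 52 mm diameter, straight-sided to 80 mm, then a low dome with a small dark hex nut, 90 mm tall in all; about 0.28 kg. This point lies on its axis 45 mm above its underside; z is the axis, up. At the start it stands upright on one of the three ring spots of the red tray, a different one from run to run.
- filter_yellow_center (a point): The yellow spin-on fuel filter, a loose upright painted steel can: 52 mm diameter, straight-sided to 80 mm, then a low dome with a small dark hex nut, 90 mm tall in all; about 0.28 kg. This point lies on its axis 45 mm above its underside; z is the axis, up. At the start it stands upright on one of the three ring spots of the red tray, a different one from run to run.
- bearing_center (a point): The bearing: a loose steel disc-shaped sealed bearing lying flat, 44 mm diameter, 30 mm tall, orange seal ring and dark bore on top (solid for grasping); about 0.2 kg. This point is its centre, 15 mm above its underside; z is its axis. It starts in the red tray at tray (25, 0) mm, closely hemmed in by the filters (12 mm gaps).
- tray: The red steel parts tray, fixed to the desk, 160 mm (its x) by 210 mm (its y), floor 3 mm thick, 3 mm rim 14 mm tall. Origin: centre of its underside, on the desk; z up. Three white printed rings of 62 mm diameter mark the filter spots, centred at tray (x, y) = (-35, 0), (25, 60) and (25, -60) mm; each filter starts centred on one. The end where the bearing lies is +x.
- mat: The black rubber mat, fixed flat on the desk, 170 mm (its x) by 220 mm (its y), 4 mm thick: the side area for the filters. Origin: centre of its underside; z up.
- pan: The green plastic job pan, fixed, 150 by 150 mm, floor 3 mm thick, 3 mm rim 12 mm tall. Origin: centre of its underside; z up. A yellow printed ring of 68 mm diameter is centred in it.
- mug_center (a point): Bystander: a loose blue ceramic mug, 76 mm diameter, 85 mm tall, beyond the work. Centre, half-way up.
- tape_center (a point): Bystander: a loose roll of black tape lying flat, 90 mm diameter, 25 mm tall, beyond the work. Centre.
- driver_grip (a point): Bystander: a loose orange-handled screwdriver lying on the desk between the work and the robot. The point is the middle of its handle; the blade points along x.
Mind the look-alikes: they are no part of the job. Of the things that look like the part that bears bearing_center, the middle-sized one is meant.

How it is judged:
On the way, in this order (a step that is already met when the one before it is completed fails the run):
1. all three filters stand released on the mat, the bearing still in its place (x of filter_white_center in the frame of mat between -0.085 and 0.085 m and y of filter_white_center in the frame of mat between -0.11 and 0.11 m and z of each of filter_white_center, filter_blue_center, filter_yellow_center in the frame of mat below 0.053 m and angle between each of filter_white_center, filter_blue_center, filter_yellow_center's own z axis and vertical below 0.1 rad and x of filter_blue_center in the frame of mat between -0.085 and 0.085 m and y of filter_blue_center in the frame of mat between -0.11 and 0.11 m and x of filter_yellow_center in the frame of mat between -0.085 and 0.085 m and y of filter_yellow_center in the frame of mat between -0.11 and 0.11 m and contact force between the fingers and filter_white below 0.1 N and contact force between the fingers and filter_blue below 0.1 N and contact force between the fingers and filter_yellow below 0.1 N and distance of bearing_center from where it was at the start of the episode below 0.015 m), for 0.2 s.
2. the bearing lies released in the pan's ring, the filters still on the mat (horizontal distance between bearing_center and pan below 0.014 m and z of bearing_center in the frame of pan below 0.022 m and angle between each of bearing_center, filter_white_center, filter_blue_center, filter_yellow_center's own z axis and vertical below 0.1 rad and contact force between the fingers and bearing below 0.1 N and x of filter_white_center in the frame of mat between -0.085 and 0.085 m and y of filter_white_center in the frame of mat between -0.11 and 0.11 m and z of each of filter_white_center, filter_blue_center, filter_yellow_center in the frame of mat below 0.053 m and x of filter_blue_center in the frame of mat between -0.085 and 0.085 m and y of filter_blue_center in the frame of mat between -0.11 and 0.11 m and x of filter_yellow_center in the frame of mat between -0.085 and 0.085 m and y of filter_yellow_center in the frame of mat between -0.11 and 0.11 m), for 0.2 s.
At the end, for the whole second after the job is handed in: The bearing lies flat in the green pan, its centre within 14 mm of the ring's centre; each filter stands upright in the tray, its centre within 14 mm of where it stood at the start; all released and at rest (horizontal distance between bearing_center and pan below 0.014 m and z of bearing_center in the frame of pan below 0.022 m and angle between each of bearing_center, filter_white_center, filter_blue_center, filter_yellow_center's own z axis and vertical below 0.1 rad and contact force between the fingers and bearing below 0.1 N and linear speed of each of bearing, filter_white, filter_blue, filter_yellow below 0.02 m/s and distance of each of filter_white_center, filter_blue_center, filter_yellow_center from where it was at the start of the episode below 0.014 m and contact force between the fingers and filter_white below 0.1 N and contact force between the fingers and filter_blue below 0.1 N and contact force between the fingers and filter_yellow below 0.1 N); the robot touches nothing.
It fails at once if a filter was tipped over (angle between any of filter_white_center, filter_blue_center, filter_yellow_center's own z axis and vertical above 0.6 rad).
It fails at once if the bearing was moved while a filter was not on the mat, before the bearing reached the pan (distance of bearing_center from where it was at the start of the episode above 0.02 m and horizontal distance between bearing_center and pan above 0.04 m and not (x of filter_white_center in the frame of mat between -0.085 and 0.085 m and y of filter_white_center in the frame of mat between -0.11 and 0.11 m and z of each of filter_white_center, filter_blue_center, filter_yellow_center in the frame of mat below 0.053 m and angle between each of filter_white_center, filter_blue_center, filter_yellow_center's own z axis and vertical below 0.1 rad and x of filter_blue_center in the frame of mat between -0.085 and 0.085 m and y of filter_blue_center in the frame of mat between -0.11 and 0.11 m and x of filter_yellow_center in the frame of mat between -0.085 and 0.085 m and y of filter_yellow_center in the frame of mat between -0.11 and 0.11 m)).
It fails at once if a bystander was disturbed (distance of any of mug_center, tape_center, driver_grip from where it was at the start of the episode above 0.02 m).
It also fails if it takes over 147 s, if anything falls off the work surface, if the arm or the gripper's body presses on something with over 40 N, if the wrist force passes 120 N, or if a joint passes its speed limit or range.

### The arm

A 6-joint arm with a two-finger parallel gripper is mounted at the origin on the work surface. World frame = base frame: x ahead of the robot, y to its left, z up, the work surface at z = 0. Lengths are in m, angles in rad, forces in N, time in s.
With the tool pointing down it reaches from about 0.35 to 0.925 m from the base axis. Payload 6.4 kg.
Tool frame: the origin (TCP) lies midway between the tips of the shut fingers; the grasp point (between the pads) lies 19 mm behind it; z points along the fingers, y is the direction in which the jaws open and shut (so a half turn about z gives the same grasp; the last joint's range is limited). The gripper opens to 85 mm and grips with 20 to 120 N. Pads are 22 mm wide; open, the fingers measure 114 mm over their backs; the gripper's body (76 mm by 85 mm) begins 54 mm behind the grasp point. The pads swing forward as they close: fully open they stand 13 mm farther back than shut.
Start: joints at [-1.297, 0.245, 1.558, -0, 1.339, -0.174], TCP at [0.281, -0.586, 0.231] pointing down, gripper open.
Joint ranges: [-3.13, 3.13], [-1.02, 2.26], [0.13, 2.54], [-0.95, 4.09], [0.21, 2.88], [-2.74, 2.74]. Speed limits (rad/s): [2.57, 2.57, 3.14, 3.14, 3.14, 3.14].

### API

Orientations are given as [roll, pitch, yaw] about the fixed x, y, z axes, in that order (R = Rz(yaw) Ry(pitch) Rx(roll)).
In Python, from bench import get_state, camera, manip gives the robot as it stands.
- The arm moves only by the tool servo_tool, never from a script. Its argument "steps" is a list of rows, each a list of 6 numbers: the shift along the tool's x, y, z in cm, then the turn, a rotation vector about the tool's x, y, z in rad. In form: [[dx, dy, dz, ax, ay, az], ...]. A call has 1 to 12 rows; each row is the pose to reach, as a shift and turn from the pose commanded when the call began, along the tool's axes at that moment; what a row does not reach only later rows make up. A row lasts 1/10 s, in which the tool goes at most 50 mm and 8.59 degrees, less where a joint would pass 70% of its speed; a pose out of reach is approached as far as the arm can. A call with a gripper value outside its range is refused whole. "claw" is the finger opening in cm, from 0 to 8.54, set as the call begins (left out, the last holds). The fingers move at their own pace and stop on an object; "squeeze" is the grip in N (left out, the last holds). Time passes only in rows, so rows that repeat a pose let the fingers close. It gives the time, the measured TCP pose, the force and the opening at its end, in the units of the state.
- get_state(): the state, without advancing time (a new reading comes with each control period).
- camera(name): name is "scene" or "top" or "wrist"; returns a dict with "frame" (384x512x3 uint8, blue, green, red), "fx", "fy", "cx", "cy" (pixels), "view" (4x4, takes a point from world to camera coordinates). Camera axes: x right, y up, looking along -z (the intrinsics and any distortion apply to the point x, -y, -z); pixel columns grow to the right and rows downward; lengths in m; the calibration is good to about 2 mm. A picture is of the moment at which its call begins. There is no depth.
- manip.hand_in(): hands the job in, once; it reports no verdict.
The state is a dict: "clock": time; "joints": joint angles; "qd": joint speeds; "joint_efforts": joint torques, N m; "tcp_pos": TCP position; "eef_rot": TCP orientation; "wrist_force": force on the tool from outside, world axes, zero at the start; "wrist_torque": the same for the moment, N m; "opening": finger opening in m.
Only numpy, scipy, OpenCV 4.12 (cv2) and the standard library are available. Lean on these libraries where they do the work, as an engineer would, in place of code of your own. Each camera call takes 0.05 s, during which the arm holds its last target. There are 200 camera calls.

## Working session

There is one attempt and no reset: what is moved stays moved. The work goes in short steps, Python scripts to look and compute and a tool call to move; the robot and the scene stay as the last step left them, time stands still between calls to the robot, and variables do not carry over. Pictures are saved under pics/ and viewed, about 12 in all and at most 16, crops included, and the job is handed in when it is done.

Besides the shell and the picture viewer there is one more tool, called after "Call:" as a command line: name --pt "numbers of a row" for each row, then --argument value for the rest. servo_tool: Moves the arm, as the interface text tells. Its arguments: {"type":"object","properties":{"steps":{"type":"array"},"claw":{"type":"number"},"squeeze":{"type":"number"}},"required":["steps"]}

```bash
mkdir -p pics; cat > h.py <<'E'
import numpy as np, cv2
from bench import get_state, camera, manip
def ray(c,u,v):
    V=np.array(c["view"]);R=V[:3,:3];t=V[:3,3]
    d=np.array([(u-c["cx"])/c["fx"],-(v-c["cy"])/c["fy"],-1.0])
    return -R.T@t, R.T@d
def onz(c,u,v,z):
    o,d=ray(c,u,v); return o+d*(z-o[2])/d[2]
def proj(c,p):
    q=np.array(c["view"])@np.r_[p,1]; return c["cx"]+c["fx"]*q[0]/-q[2], c["cy"]-c["fy"]*q[1]/-q[2]
E
python3 - <<'E'
from h import *
for n in("scene","top"):
    c=camera(n); cv2.imwrite(f"pics/{n}0.png",c["frame"]); np.save(n+"0.npy",c,allow_pickle=True)
    print({k:np.round(v,3) for k,v in c.items() if k!="frame"})
print(get_state())
E
```

```text
{'fx': np.float64(429.745), 'fy': np.float64(429.745), 'cx': np.float64(250.533), 'cy': np.float64(197.117), 'view': array([[ 0.18 ,  0.984, -0.002, -0.086],
       [-0.749,  0.138,  0.649,  0.364],
       [ 0.638, -0.115,  0.761, -1.368],
       [ 0.   ,  0.   ,  0.   ,  1.   ]])}
{'fx': np.float64(497.064), 'fy': np.float64(497.064), 'cx': np.float64(255.783), 'cy': np.float64(184.916), 'view': array([[ 0.003, -1.   ,  0.007, -0.028],
       [ 0.996,  0.004,  0.089, -0.532],
       [-0.089,  0.007,  0.996, -1.214],
       [ 0.   ,  0.   ,  0.   ,  1.   ]])}
{'clock': 0.1, 'joints': array([-1.29710784e+00,  2.45750199e-01,  1.55889770e+00,  1.33415995e-05,
        1.33870738e+00, -1.74087890e-01]), 'qd': array([-0.00077888, -0.00023475, -0.0024138 , -0.00071039, -0.00086764,
        0.00080582]), 'joint_efforts': array([-1.92144238e-03, -4.30669391e+01, -3.27131724e+01, -3.02038197e-04,
        2.81699809e-03, -6.01849450e-06]), 'tcp_pos': array([ 0.28130249, -0.58541747,  0.2302837 ]), 'eef_rot': array([-3.13985892e+00, -3.18085585e-04,  4.47773023e-01]), 'wrist_force': array([0.2114919 , 0.01894626, 0.85763994]), 'wrist_torque': array([-0.04138257, -0.03443839, -0.07984113]), 'opening': 0.08598814210532314}
```

View pics/top0.png

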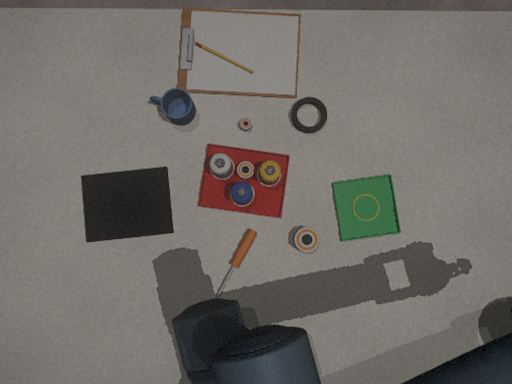

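View pics/scene0.png

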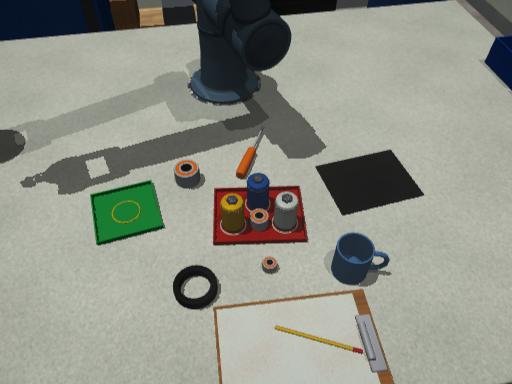

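Top view: bearing look-alikes are the small one at (246,124), the middle-sized one in the tray at (245,170), and the large one at (306,240). The middle one, between the filters (white 221,165; yellow 270,172; blue 241,193), is the one I want. The mat is at (127,204) and the pan at (366,208).

```bash
python3 - <<'E'
from h import *
c=np.load("top0.npy",allow_pickle=True).item(); f=c["frame"]; hsv=cv2.cvtColor(f,cv2.COLOR_BGR2HSV)
H,S,Vv=[hsv[...,i].astype(int) for i in range(3)]
def big(m):
    m=m.astype(np.uint8); cs,_=cv2.findContours(m,cv2.RETR_EXTERNAL,cv2.CHAIN_APPROX_NONE); return max(cs,key=cv2.contourArea)
def rect(n,m,z):
    k=big(m); p=np.array([onz(c,*q,z)[:2] for q in k[:,0].astype(float)],np.float32)
    (cx,cy),(w,h),a=cv2.minAreaRect(p); b=cv2.boxPoints(((cx,cy),(w,h),a))
    print(n,round(cx,4),round(cy,4),"wh",round(w,4),round(h,4),"ang",round(a,2)); return cx,cy
red=((H<6)|(H>174))&(S>150)&(Vv>60); red=cv2.morphologyEx(red.astype(np.uint8),cv2.MORPH_CLOSE,np.ones((25,25)))
rect("tray",red,0.012)
m=np.zeros_like(H); m[150:260,60:190]=1
rect("mat",(Vv<45)&(m==1),0.004)
g=(H>45)&(H<80)&(S>120); rect("pan",g,0.011)
y=(H>20)&(H<45)&(S>100); y[:, :325]=0; y=cv2.morphologyEx(y.astype(np.uint8),cv2.MORPH_CLOSE,np.ones((3,3)))
vs,us=np.nonzero(y); print("ring bbox ctr",us.min(),us.max(),vs.min(),vs.max(),onz(c,(us.min()+us.max())/2,(vs.min()+vs.max())/2,.003))
for n,u,v,z in(("white nut",220,163,.09),("yellow",270.5,172,.09),("blue",241,192,.09),("bearing",245.5,170,.03),("mug",177,105,.08),("tape",309,115,.02),("driver",244,248,.015),("drv tip",218,297,.005),("bigbrg",306,240,.04)):
    print(n,np.round(onz(c,u,v,z),4))
a=cv2.resize(f[135:225,190:300],None,fx=7,fy=6.5,interpolation=cv2.INTER_CUBIC)
cv2.imwrite("pics/crop1.png",a[:600,:800])
E
```

```text
tray 0.5455 0.0045 wh 0.2084 0.1573 ang 82.03
mat 0.4851 0.2983 wh 0.1661 0.2164 ang 6.4
pan 0.4633 -0.3524 wh 0.1013 0.0557 ang 7.53
ring bbox ctr 352 463 194 354 [ 0.31212297 -0.40598774  0.003     ]
white nut [0.5781 0.059  0.09  ]
yellow [ 0.5571 -0.0604  0.09  ]
blue [0.5095 0.009  0.09  ]
bearing [ 5.688e-01 -5.000e-04  3.000e-02]
mug [0.7198 0.1644 0.08  ]
tape [ 0.7108 -0.1604  0.02  ]
driver [0.3759 0.0024 0.015 ]
drv tip [0.2549 0.0664 0.005 ]
bigbrg [ 0.3966 -0.1488  0.04  ]
```

View pics/crop1.png

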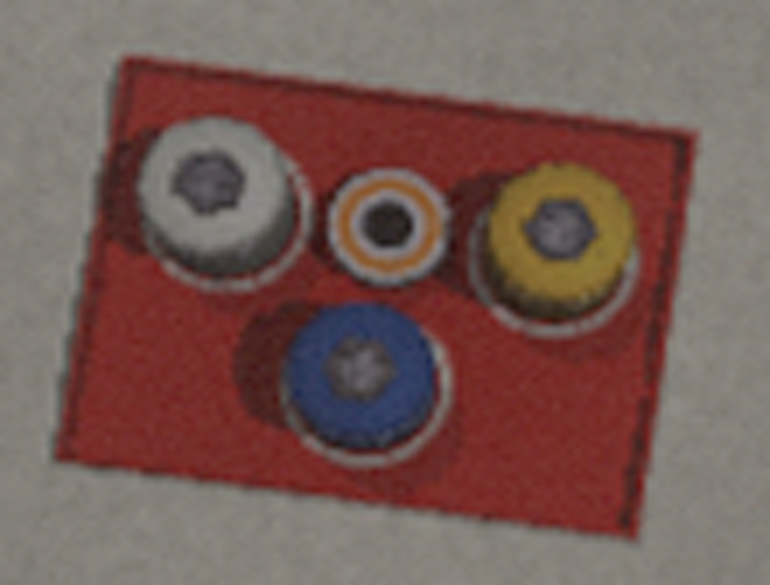

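The crop confirms the choice: the orange-ringed bearing at top-view (245,169), hemmed in by the filters, is middle-sized. The tray yaw is about -8°. Next I measure the pan and cross-check the nuts in both views.

```bash
python3 - <<'E'
from h import *
T=np.load("top0.npy",allow_pickle=True).item(); S0=np.load("scene0.npy",allow_pickle=True).item()
f=T["frame"]; hsv=cv2.cvtColor(f,cv2.COLOR_BGR2HSV).astype(int); H,S,V=hsv[...,0],hsv[...,1],hsv[...,2]
R=np.zeros(H.shape,bool); R[165:250,325:408]=1
g=R&(H>35)&(H<90)&(S>100)
g=cv2.morphologyEx(g.astype(np.uint8),cv2.MORPH_CLOSE,np.ones((5,5)))
k=max(cv2.findContours(g,0,1)[0],key=cv2.contourArea)[:,0].astype(float)
print("pan",cv2.minAreaRect(np.array([onz(T,*q,.011)[:2] for q in k],np.float32)))
y=R&(H>20)&(H<50)&(f[...,2]>f[...,1]*0.75)&(S>80); vs,us=np.nonzero(y)
P=np.array([onz(T,u,v,.003)[:2] for u,v in zip(us,vs)],np.float32); print("ring",len(P),cv2.minEnclosingCircle(P))
# dark nut / body blobs around guesses
def nut(c,u,v,r=9):
    f=c["frame"][v-r:v+r+1,u-r:u+r+1]; s=cv2.cvtColor(f,cv2.COLOR_BGR2HSV).astype(int)
    m=((s[...,1]<80)&(s[...,2]<125)&(s[...,2]>40)).astype(np.uint8)
    n,l,st,ce=cv2.connectedComponentsWithStats(m)
    d=[(np.hypot(*(ce[i]-r)),i) for i in range(1,n) if st[i,4]>8]
    i=min(d)[1]; return ce[i]+[u-r,v-r],st[i,4]
for n,a,b in(("white",(220,163),(288,197)),("yellow",(270,171),(233,198)),("blue",(241,192),(258,178))):
    for c,q in((T,a),(S0,b)):
        try:
            ce,ar=nut(c,*q); print(n,ce.round(1),ar,onz(c,*ce,.09).round(4))
        except Exception as e: print(n,e)
E
```

```text
pan ((0.4784846305847168, -0.3031112253665924), (0.14641526341438293, 0.14887064695358276), 8.350181579589844)
ring 156 ((0.47853171825408936, -0.30381396412849426), 0.03490724042057991)
white [219.2 162.6] 100 [0.579 0.061 0.09 ]
white [286.8 198.1] 86 [0.5788 0.062  0.09  ]
yellow [269.7 170. ] 67 [ 0.5619 -0.0587  0.09  ]
yellow [231.5 199.4] 67 [ 0.5607 -0.0572  0.09  ]
blue [240.9 191.5] 82 [0.5108 0.0092 0.09  ]
blue [257.7 178.3] 62 [0.5094 0.0108 0.09  ]
```

Call:
servo_tool --pt "4 -3 0 0 0 0.1" --pt "8 -6.6 0 0 0 0.2" --pt "12 -10 0 0 0 0.3" --pt "16 -13 0 0 0 0.4" --pt "20 -16.5 0 0 0 0.448" --pt "24 -20 0 0 0 0.448" --pt "28 -23 0 0 0 0.448" --pt "32 -26 0 0 0 0.448" --pt "36 -30 0 0 0 0.448" --pt "39 -32.5 0 0 0 0.448" --pt "41 -34 0 0 0 0.448" --pt "41 -34 0 0 0 0.448" --claw 8.5 --squeeze 50

```text
clock: 1.3
tcp_pos: [0.5045, -0.0985, 0.2309]
eef_rot: [-3.141, 0.0, 0.005]
wrist_force: [-0.1, -1.0, 0.0]
opening: 0.085
```

Call:
servo_tool --pt "2 -4 1 0 0 0" --pt "4 -8 3 0 0 0" --pt "6 -12 5 0 0 0" --pt "7.4 -15 7 0 0 0" --pt "7.45 -15.95 8 0 0 0.005" --pt "7.45 -15.95 8 0 0 0.005" --pt "7.45 -15.95 11 0 0 0.005" --pt "7.45 -15.95 14 0 0 0.005" --pt "7.45 -15.95 17 0 0 0.005" --pt "7.45 -15.95 19.1 0 0 0.005" --pt "7.45 -15.95 19.1 0 0 0.005"

```text
clock: 2.4
tcp_pos: [0.576, 0.056, 0.038]
eef_rot: [-3.141, 0.005, -0.007]
wrist_force: [-1.7, -0.2, -0.7]
opening: 0.0851
```

```bash
python3 - <<'E'
from h import *
f=[camera(n)["frame"] for n in("wrist","scene")]
f[1]=cv2.resize(f[1][120:270,170:370],(512,384))
cv2.imwrite("pics/w1.png",cv2.resize(np.hstack(f),(800,300)))
E
```

```text
(no output)
```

View pics/w1.png

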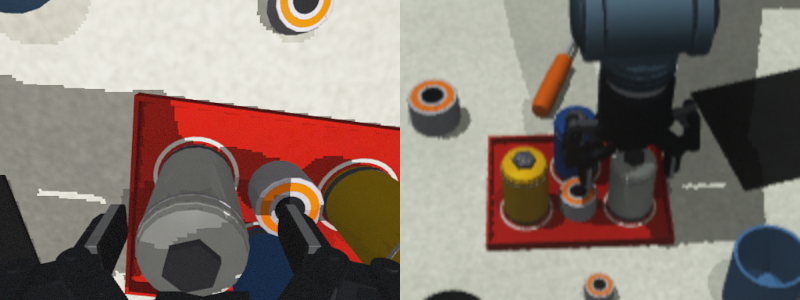

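The wrist view (left half) shows the jaws straddling the white filter, clear of the bearing. I'm about 5 mm short in y, so I nudge and then close.

Call:
servo_tool --pt "0.3 -0.5 -0.2 0 0 0" --pt "0.3 -0.5 -0.2 0 0 0" --pt "0.3 -0.5 -0.2 0 0 0"

```text
clock: 2.8
tcp_pos: [0.5824, 0.0626, 0.0438]
eef_rot: [3.141, -0.003, -0.005]
wrist_force: [0.2, -0.5, -0.3]
opening: 0.0851
```

```bash
python3 - <<'E'
from h import *
for i in range(5):
    s=get_state(); print(s["clock"],s["tcp_pos"].round(4),s["eef_rot"].round(4)); camera("wrist")
E
```

```text
2.8 [0.5824 0.0626 0.0438] [ 3.1413e+00 -2.6000e-03 -4.8000e-03]
2.85 [0.582  0.0626 0.0433] [ 3.1414e+00 -1.7000e-03 -4.8000e-03]
2.9 [0.5817 0.0626 0.043 ] [ 3.1414e+00 -1.0000e-03 -4.9000e-03]
2.95 [0.5816 0.0626 0.0427] [ 3.1415e+00 -6.0000e-04 -5.0000e-03]
3.0 [0.5814 0.0626 0.0425] [ 3.1416e+00 -3.0000e-04 -5.0000e-03]
```

Call:
servo_tool --pt "0 0 0 0 0 0.005" --pt "0 0 0 0 0 0.005" --pt "0 0 0 0 0 0.005" --pt "0 0 0 0 0 0.005" --pt "0 0 0 0 0 0.005" --pt "0 0 0 0 0 0.005" --pt "0 0 0 0 0 0.005" --pt "0 0 0 0 0 0.005" --claw 4.2 --squeeze 60

```text
clock: 3.85
tcp_pos: [0.5817, 0.0624, 0.0426]
eef_rot: [3.141, -0.001, -0.01]
wrist_force: [0.6, -2.8, 3.4]
opening: 0.0509
```

Call:
servo_tool --pt "0 0 -1 0 0 0" --pt "0 0 -3 0 0 -0.01" --pt "0 0 -5 0 0 -0.01" --pt "0 -1.5 -6 0 0 -0.01" --pt "-0.5 -4.5 -6 0 0 -0.01" --pt "-1.2 -8.5 -6 0 0 -0.01" --pt "-2 -12.5 -6 0 0 -0.01" --pt "-3 -16.5 -6 0 0 -0.01" --pt "-4 -20.5 -6 0 0 -0.01" --pt "-4.7 -24.5 -6 0 0 -0.01" --pt "-4.7 -27.5 -6 0 0 -0.01" --pt "-4.7 -29 -6 0 0 -0.01"

```text
clock: 5.05
tcp_pos: [0.5352, 0.356, 0.1014]
eef_rot: [-3.142, 0.002, 0.003]
wrist_force: [0.4, 0.6, -3.5]
opening: 0.0507
```

Call:
servo_tool --pt "0 0 0 0 0 0" --pt "0 0 0 0 0 0" --pt "0 0 0 0 0 0"

```text
clock: 5.35
tcp_pos: [0.5372, 0.3519, 0.1019]
eef_rot: [3.141, 0.001, -0.001]
wrist_force: [0.5, 0.2, -2.7]
opening: 0.0508
```

Call:
servo_tool --pt "0 0 2 0 0 0" --pt "0 0 4 0 0 0" --pt "0 0 5 0 0 0" --pt "0 0 5.4 0 0 0" --pt "0 0 5.7 0 0 0" --pt "0 0 5.85 0 0 0" --pt "0 0 5.9 0 0 0" --pt "0 0 5.9 0 0 0" --pt "0 0 5.9 0 0 0"

```text
clock: 6.25
tcp_pos: [0.5376, 0.3532, 0.0438]
eef_rot: [-3.141, -0.001, -0.0]
wrist_force: [-0.5, 0.3, -4.0]
opening: 0.0509
```

Call:
servo_tool --pt "0 0 0 0 0 0" --pt "0 0 0 0 0 0" --pt "0 0 0 0 0 0" --pt "0 0 0 0 0 0" --pt "0 0 0 0 0 0" --pt "0 0 0 0 0 0" --pt "0 0 0 0 0 0" --pt "0 0 -2 0 0 0" --pt "0 0 -5 0 0 0" --pt "0 0 -8 0 0 0" --pt "0 0 -8 0 0 0" --pt "0 0 -8 0 0 0" --claw 8.5

```text
clock: 7.45
tcp_pos: [0.5377, 0.3532, 0.124]
eef_rot: [-3.141, -0.001, -0.0]
wrist_force: [-0.9, -0.4, 0.0]
opening: 0.0849
```

```bash
python3 - <<'E'
from h import *
for i in range(3): camera("wrist")
print(get_state()["tcp_pos"],get_state()["eef_rot"])
f=[camera(n)["frame"] for n in("wrist","scene")]
cv2.imwrite("pics/w2.png",cv2.resize(np.hstack(f),(800,300)))
E
```

```text
[0.53627657 0.35254535 0.12148917] [ 3.14040276e+00  2.83792792e-03 -2.62784121e-04]
```

View pics/w2.png

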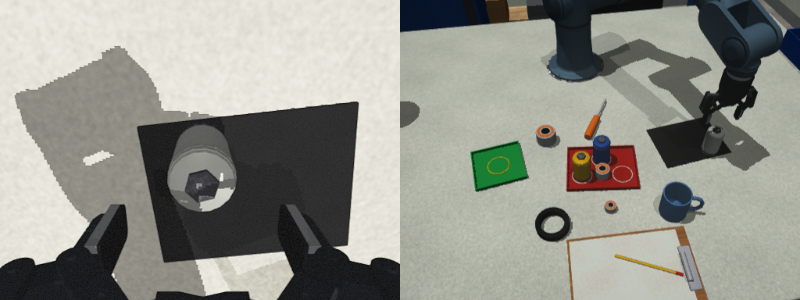

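Call:
servo_tool --pt "0 2 0 0 0 0" --pt "0 6 0 0 0 0" --pt "-0.5 10 0 0 0 0" --pt "-1 14 0 0 0 0" --pt "-1.5 18 0 0 0 0" --pt "-2 22 0 0 0 0" --pt "-2.4 26 0 0 0 0" --pt "-2.65 30 0 0 0 0" --pt "-2.65 33 0 0 0 0" --pt "-2.65 34.3 0 0 0 0" --pt "-2.65 34.3 0 0 0 0" --pt "-2.65 34.3 0 0 0 0"

```text
clock: 8.9
tcp_pos: [0.5105, 0.0104, 0.1231]
eef_rot: [-3.141, 0.001, -0.0]
wrist_force: [-0.5, -0.4, -0.6]
opening: 0.0851
```

```bash
cat >> h.py <<'E'
def settle(n=6):
    P=[];R=[]
    for i in range(n):
        camera("wrist"); s=get_state()
        if i>1: P.append(s["tcp_pos"]); R.append(s["eef_rot"][2])
    print(s["clock"],np.mean(P,0).round(4),np.ptp(P,0).round(4),"yaw",round(np.mean(R),4),"op",round(s["opening"],4))
E
python3 -c "from h import *;settle()"
```

```text
9.2 [0.5107 0.011  0.1232] [0.0001 0.0003 0.0001] yaw 0.0015 op 0.0854
```

Positioned over blue, commanded (0.5107, 0.010, 0.123). I descend to 0.042 and close.

Call:
servo_tool --pt "0 0 2 0 0 0" --pt "0 0 5 0 0 0" --pt "0 0 7 0 0 0" --pt "0 0 8.1 0 0 0" --pt "0 0 8.1 0 0 0" --pt "0 0 8.1 0 0 0"

```text
clock: 9.8
tcp_pos: [0.5114, 0.0101, 0.043]
eef_rot: [3.141, -0.001, 0.0]
wrist_force: [0.7, -0.1, -0.1]
opening: 0.0852
```

Call:
servo_tool --pt "0 0 0 0 0 0" --pt "0 0 0 0 0 0" --pt "0 0 0 0 0 0" --pt "0 0 0 0 0 0" --pt "0 0 0 0 0 0" --pt "0 0 0 0 0 0" --pt "0 0 0 0 0 0" --claw 4.2

```text
clock: 10.5
tcp_pos: [0.5118, 0.0097, 0.0436]
eef_rot: [3.141, -0.002, -0.0]
wrist_force: [-1.4, -0.3, 6.9]
opening: 0.0509
```

```bash
python3 -c "from h import *;settle()"
```

```text
10.8 [0.5118 0.0097 0.0436] [0. 0. 0.] yaw -0.0002 op 0.0509
```

Call:
servo_tool --pt "0 0 -1 0 0 0" --pt "0 0 -3 0 0 0" --pt "0 0 -5 0 0 0" --pt "-0.5 -2 -6 0 0 0" --pt "-1.5 -6 -6 0 0 0" --pt "-2.5 -10 -6 0 0 0" --pt "-3.5 -14 -6 0 0 0" --pt "-5 -18.5 -6 0 0 0" --pt "-6 -23 -6 0 0 0" --pt "-7 -27.5 -6 0 0 0" --pt "-8.2 -31 -6 0 0 0" --pt "-8.7 -33 -6 0 0 0"

```text
clock: 12.0
tcp_pos: [0.4218, 0.3422, 0.1021]
eef_rot: [3.141, 0.001, 0.002]
wrist_force: [-0.0, -1.6, -2.7]
opening: 0.0509
```

Call:
servo_tool --pt "0 0 0 0 0 0" --pt "0 0 0 0 0 0" --pt "0 0 0 0 0 0" --pt "0 0 2 0 0 0" --pt "0 0 4 0 0 0" --pt "0 0 5 0 0 0" --pt "0 0 5.4 0 0 0" --pt "0 0 5.7 0 0 0" --pt "0 0 5.85 0 0 0" --pt "0 0 5.85 0 0 0" --pt "0 0 5.85 0 0 0"

```text
clock: 13.1
tcp_pos: [0.4245, 0.3403, 0.0446]
eef_rot: [-3.141, -0.002, -0.0]
wrist_force: [-0.0, -1.1, 0.2]
opening: 0.0508
```

Call:
servo_tool --pt "0 0 0 0 0 0" --pt "0 0 0 0 0 0" --pt "0 0 0 0 0 0" --pt "0 0 0 0 0 0" --pt "0 0 0 0 0 0" --pt "0 0 0 0 0 0" --pt "0 0 0 0 0 0" --pt "0 0 -2 0 0 0" --pt "0 0 -5 0 0 0" --pt "0 0 -8 0 0 0" --pt "0 0 -8 0 0 0" --pt "0 0 -8 0 0 0" --claw 8.5

```text
clock: 14.3
tcp_pos: [0.4241, 0.3402, 0.1244]
eef_rot: [-3.141, -0.001, -0.0]
wrist_force: [-0.5, 0.6, -0.5]
opening: 0.0855
```

```bash
python3 -c "from h import *;settle()"
```

```text
14.6 [0.423  0.3396 0.1224] [0.0003 0.0002 0.0004] yaw -0.0003 op 0.085
```

Call:
servo_tool --pt "0.7 2 0 0 0 0" --pt "2 6 0 0 0 0" --pt "3.4 10 0 0 0 0" --pt "4.8 14 0 0 0 0" --pt "6.2 18 0 0 0 0" --pt "7.6 22 0 0 0 0" --pt "9 26 0 0 0 0" --pt "10.4 30 0 0 0 0" --pt "11.8 34 0 0 0 0" --pt "13.2 38 0 0 0 0" --pt "13.75 39.8 0 0 0 0" --pt "13.75 39.8 0 0 0 0"

```text
clock: 15.8
tcp_pos: [0.5616, -0.0599, 0.1234]
eef_rot: [-3.141, 0.0, -0.003]
wrist_force: [-1.2, -0.1, 0.7]
opening: 0.0851
```

```bash
python3 -c "from h import *;settle(9)"
```

```text
16.25 [ 0.5608 -0.0567  0.1235] [0.0006 0.0007 0.0006] yaw 0.0013 op 0.0852
```

Call:
servo_tool --pt "0 0.1 2 0 0 0" --pt "0 0.1 5 0 0 0" --pt "0 0.1 7 0 0 0" --pt "0 0.1 8.1 0 0 0" --pt "0 0.1 8.1 0 0 0" --pt "0 0.1 8.1 0 0 0"

```text
clock: 16.85
tcp_pos: [0.5619, -0.059, 0.0436]
eef_rot: [3.141, -0.001, 0.0]
wrist_force: [0.8, -0.5, 0.1]
opening: 0.0854
```

Call:
servo_tool --pt "0 0 0 0 0 0" --pt "0 0 0 0 0 0" --pt "0 0 0 0 0 0" --pt "0 0 0 0 0 0" --pt "0 0 0 0 0 0" --pt "0 0 0 0 0 0" --pt "0 0 0 0 0 0" --claw 4.2

```text
clock: 17.55
tcp_pos: [0.5623, -0.0592, 0.0442]
eef_rot: [3.141, -0.002, -0.0]
wrist_force: [-0.6, 1.4, 7.1]
opening: 0.0506
```

```bash
python3 -c "from h import *;settle()"
```

```text
17.85 [ 0.5623 -0.0591  0.0442] [0. 0. 0.] yaw -0.0001 op 0.0509
```

Call:
servo_tool --pt "0 0 -1 0 0 0" --pt "0 0 -3 0 0 0" --pt "0 0 -5 0 0 0" --pt "-0.5 -1.5 -6.5 0 0 0" --pt "-1.3 -5 -7 0 0 0" --pt "-2 -9 -7 0 0 0" --pt "-3 -13 -7 0 0 0" --pt "-4 -17 -7 0 0 0" --pt "-5 -21 -7 0 0 0" --pt "-6 -25 -7 0 0 0" --pt "-6.8 -29 -7 0 0 0" --pt "-7.2 -30.7 -7 0 0 0"

```text
clock: 19.05
tcp_pos: [0.4876, 0.2506, 0.1126]
eef_rot: [-3.141, 0.001, 0.003]
wrist_force: [0.5, -0.6, -2.9]
opening: 0.0506
```

Call:
servo_tool --pt "0 0 0 0 0 0" --pt "0 0 0 0 0 0" --pt "0 0 0 0 0 0" --pt "0 0 2 0 0 0" --pt "0 0 5 0 0 0" --pt "0 0 6 0 0 0" --pt "0 0 6.4 0 0 0" --pt "0 0 6.7 0 0 0" --pt "0 0 6.85 0 0 0" --pt "0 0 6.85 0 0 0" --pt "0 0 6.85 0 0 0"

```text
clock: 20.15
tcp_pos: [0.49, 0.2482, 0.0452]
eef_rot: [-3.141, -0.002, -0.0]
wrist_force: [-0.4, -0.6, -0.7]
opening: 0.051
```

Call:
servo_tool --pt "0 0 0 0 0 0" --pt "0 0 0 0 0 0" --pt "0 0 0 0 0 0" --pt "0 0 0 0 0 0" --pt "0 0 0 0 0 0" --pt "0 0 0 0 0 0" --pt "0 0 0 0 0 0" --pt "0 0 -2 0 0 0" --pt "0 0 -5 0 0 0" --pt "0 0 -8 0 0 0" --pt "0 0 -8 0 0 0" --pt "0 0 -8 0 0 0" --claw 8.5

```text
clock: 21.35
tcp_pos: [0.4897, 0.2481, 0.1249]
eef_rot: [-3.141, -0.001, -0.0]
wrist_force: [-0.8, -0.5, -1.7]
opening: 0.0847
```

```bash
python3 - <<'E'
from h import *
settle()
c=camera("scene"); cv2.imwrite("pics/s3.png",c["frame"])
E
```

```text
21.65 [0.4884 0.2477 0.1229] [0.0003 0.0001 0.0003] yaw -0.0003 op 0.0851
```

View pics/s3.png

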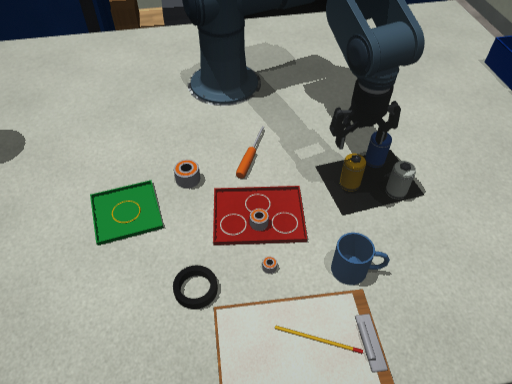

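All three filters stand on the mat (yellow 353,172, blue 378,148, white 400,178). The bearing is still in place at (260,216). Next I go for the bearing.

Call:
servo_tool --pt "0.7 2 0 0 0 0" --pt "2 6 0 0 0 0" --pt "3.4 10 0 0 0 0" --pt "4.8 14 0 0 0 0" --pt "6.2 18 0 0 0 0" --pt "7.6 22 0 0 0 0" --pt "8.1 24.75 0 0 0 0" --pt "8.1 24.75 0 0 0 0" --pt "8.1 24.75 2 0 0 0" --pt "8.1 24.75 5 0 0 0" --pt "8.1 24.75 7 0 0 0" --pt "8.1 24.75 7 0 0 0"

```text
clock: 22.9
tcp_pos: [0.5672, 0.0018, 0.0507]
eef_rot: [-3.14, 0.007, 0.0]
wrist_force: [-0.8, 0.2, 0.0]
opening: 0.0847
```

```bash
python3 - <<'E'
from h import *
settle(8)
c=camera("wrist"); f=c["frame"]; s=cv2.cvtColor(f,cv2.COLOR_BGR2HSV).astype(int)
m=((s[...,0]>8)&(s[...,0]<22)&(s[...,1]>130)&(s[...,2]>90)).astype(np.uint8)
for k in cv2.findContours(m,0,1)[0]:
    if cv2.contourArea(k)>300:
        (u,v),_,_=cv2.fitEllipse(k); print(u,v,cv2.contourArea(k),onz(c,u,v,.033).round(4))
cv2.imwrite("pics/w4.png",f)
E
```

```text
23.3 [0.5712 0.0006 0.0557] [0.0005 0.0004 0.0006] yaw 0.0001 op 0.0849
257.5379333496094 241.94729614257812 3237.5 [0.5715 0.0025 0.033 ]
257.38836669921875 3.0527591705322266 542.5 [0.6854 0.0022 0.033 ]
```

View pics/w4.png

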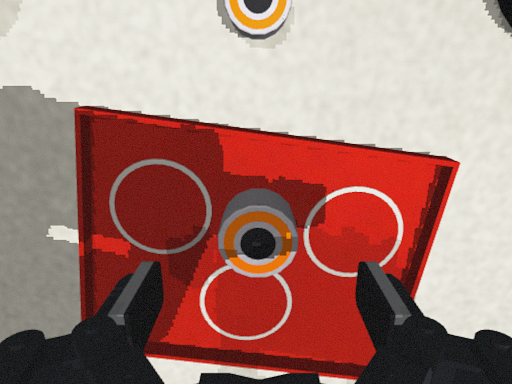

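The wrist view centres the bearing at (258,242), between the jaws, which puts it within 2 mm of the tool. I descend and grip.

Call:
servo_tool --pt "0 -0.1 1.5 0 0 0" --pt "0 -0.1 3 0 0 0" --pt "0 -0.1 4 0 0 0" --pt "0 -0.1 4.6 0 0 0" --pt "0 -0.1 4.6 0 0 0" --pt "0 -0.1 4.6 0 0 0"

```text
clock: 23.95
tcp_pos: [0.5704, 0.0015, 0.0082]
eef_rot: [3.142, 0.0, -0.0]
wrist_force: [0.7, -0.1, 0.4]
opening: 0.0852
```

Call:
servo_tool --pt "0 0 0 0 0 0" --pt "0 0 0 0 0 0" --pt "0 0 0 0 0 0" --pt "0 0 0 0 0 0" --pt "0 0 0 0 0 0" --pt "0 0 0 0 0 0" --pt "0 0 0 0 0 0" --pt "0 0 0 0 0 0" --claw 3.4

```text
clock: 24.75
tcp_pos: [0.571, 0.0013, 0.0091]
eef_rot: [3.141, -0.002, -0.0]
wrist_force: [-0.7, -0.3, 5.7]
opening: 0.0423
```

```bash
python3 -c "from h import *;settle()"
```

```text
25.05 [0.571  0.0013 0.0091] [0.0001 0.     0.    ] yaw -0.0002 op 0.0425
```

Call:
servo_tool --pt "0 0 -1 0 0 0" --pt "0 0 -3 0 0 0" --pt "0 0 -6 0 0 0" --pt "-0.5 1.5 -8 0 0 0" --pt "-1.3 5 -9 0 0 0" --pt "-2.5 9 -9 0 0 0" --pt "-3.7 13 -9 0 0 0" --pt "-5 17 -9 0 0 0" --pt "-6.2 21 -9 0 0 0" --pt "-7.5 25 -9 0 0 0" --pt "-8.8 29 -9 0 0 0" --pt "-9.25 30.5 -9 0 0 0"

```text
clock: 26.25
tcp_pos: [0.4762, -0.3063, 0.0983]
eef_rot: [3.141, 0.0, -0.004]
wrist_force: [0.3, 1.1, -1.2]
opening: 0.0422
```

```bash
python3 -c "from h import *;settle(9)"
```

```text
26.7 [ 0.4777 -0.3023  0.098 ] [0.0008 0.0016 0.0003] yaw 0.0006 op 0.0418
```

Call:
servo_tool --pt "0 0 3 0 0 0" --pt "0 0 6 0 0 0" --pt "0 0 7.8 0 0 0" --pt "0 0 8.4 0 0 0" --pt "0 0 8.7 0 0 0" --pt "0 0 8.9 0 0 0" --pt "0 0 8.95 0 0 0" --pt "0 0 8.95 0 0 0" --pt "0 0 8.95 0 0 0"

```text
clock: 27.6
tcp_pos: [0.4781, -0.3038, 0.0095]
eef_rot: [3.141, -0.001, -0.0]
wrist_force: [0.2, -0.1, -2.1]
opening: 0.0425
```

Call:
servo_tool --pt "0 0 0 0 0 0" --pt "0 0 0 0 0 0" --pt "0 0 0 0 0 0" --pt "0 0 0 0 0 0" --pt "0 0 0 0 0 0" --pt "0 0 0 0 0 0" --pt "0 0 0 0 0 0" --pt "0 0 0 0 0 0" --pt "0 0 -2 0 0 0" --pt "0 0 -6 0 0 0" --pt "0 0 -10 0 0 0" --pt "0 0 -11.5 0 0 0" --claw 8.5

```text
clock: 28.8
tcp_pos: [0.4795, -0.3051, 0.1283]
eef_rot: [3.137, -0.005, -0.0]
wrist_force: [0.4, -0.8, -0.5]
opening: 0.0849
```

```bash
python3 - <<'E'
from h import *
settle(8)
cv2.imwrite("pics/s5.png",np.vstack([cv2.resize(camera(n)["frame"],(400,300)) for n in("scene","wrist")]))
c=camera("wrist"); f=c["frame"]; s=cv2.cvtColor(f,cv2.COLOR_BGR2HSV).astype(int)
m=((s[...,0]>8)&(s[...,0]<20)&(s[...,1]>130)&(s[...,2]>90)).astype(np.uint8)
for k in cv2.findContours(m,0,1)[0]:
    if cv2.contourArea(k)>300:
        (u,v),_,_=cv2.fitEllipse(k); print(u,v,cv2.contourArea(k),onz(c,u,v,.033).round(4))
E
```

```text
29.2 [ 0.4769 -0.3027  0.1221] [0.0014 0.0013 0.0028] yaw -0.0002 op 0.0846
58.81739807128906 298.46484375 3000.5 [ 0.3931 -0.1403  0.033 ]
260.4295959472656 197.7179412841797 1838.0 [ 0.4789 -0.3025  0.033 ]
```

View pics/s5.png

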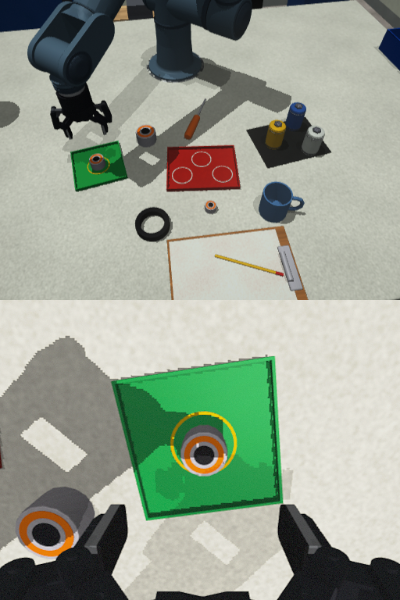

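The bearing lies in the pan's ring, measured at (0.4789, -0.3025) against the ring at (0.4785, -0.3035). The filters still stand on the mat. Yellow goes back first.

Call:
servo_tool --pt "0.1 -2 0 0 0 0" --pt "0.2 -6 0 0 0 0" --pt "0.4 -10.5 0 0 0 0" --pt "0.6 -15 0 0 0 0" --pt "0.8 -19.5 0 0 0 0" --pt "1 -24 0 0 0 0" --pt "1.2 -28.5 0 0 0 0" --pt "1.2 -33 0 0 0 0" --pt "1.2 -37.5 0 0 0 0" --pt "1.2 -42 0 0 0 0" --pt "1.2 -46.5 0 0 0 0" --pt "1.2 -50 0 0 0 0"

```text
clock: 30.55
tcp_pos: [0.4885, 0.1996, 0.1238]
eef_rot: [-3.141, 0.0, 0.002]
wrist_force: [0.9, -0.2, -0.1]
opening: 0.0848
```

Call:
servo_tool --pt "0 -3 0 0 0 0" --pt "0 -5.15 0 0 0 0" --pt "0 -5.15 0 0 0 0" --pt "0 -5.15 0 0 0 0" --pt "0 -5.15 0 0 0 0"

```text
clock: 31.05
tcp_pos: [0.4894, 0.2474, 0.1236]
eef_rot: [3.141, 0.0, -0.001]
wrist_force: [-0.1, 0.1, 0.2]
opening: 0.0854
```

```bash
python3 -c "from h import *;settle(9)"
```

```text
31.5 [0.4899 0.2475 0.1238] [0.0001 0.0006 0.    ] yaw -0.0011 op 0.0852
```

Call:
servo_tool --pt "0 -0.05 2 0 0 0" --pt "0 -0.05 5 0 0 0" --pt "0 -0.05 7 0 0 0" --pt "0 -0.05 7.85 0 0 0" --pt "0 -0.05 7.85 0 0 0" --pt "0 -0.05 7.85 0 0 0"

```text
clock: 32.1
tcp_pos: [0.4906, 0.2487, 0.0462]
eef_rot: [-3.141, -0.001, -0.0]
wrist_force: [-0.3, -0.0, 1.0]
opening: 0.0851
```

Call:
servo_tool --pt "0 0 0 0 0 0" --pt "0 0 0 0 0 0" --pt "0 0 0 0 0 0" --pt "0 0 0 0 0 0" --pt "0 0 0 0 0 0" --pt "0 0 0 0 0 0" --pt "0 0 0 0 0 0" --claw 4.2

```text
clock: 32.8
tcp_pos: [0.4908, 0.2487, 0.0466]
eef_rot: [-3.141, -0.002, -0.0]
wrist_force: [-0.8, -1.2, 7.0]
opening: 0.0507
```

```bash
python3 -c "from h import *;settle()"
```

```text
33.1 [0.4908 0.2487 0.0466] [0. 0. 0.] yaw -0.0002 op 0.0507
```

Call:
servo_tool --pt "0 0 -1 0 0 0" --pt "0 0 -3 0 0 0" --pt "0 0 -5 0 0 0" --pt "0.4 1.5 -6.5 0 0 0" --pt "1.2 5 -7 0 0 0" --pt "2 9 -7 0 0 0" --pt "3 13 -7 0 0 0" --pt "4 17 -7 0 0 0" --pt "5 21 -7 0 0 0" --pt "6 25 -7 0 0 0" --pt "6.9 29 -7 0 0 0" --pt "7.2 30.8 -7 0 0 0"

```text
clock: 34.3
tcp_pos: [0.5619, -0.0633, 0.1155]
eef_rot: [3.141, -0.0, -0.004]
wrist_force: [0.2, -0.1, -2.1]
opening: 0.0506
```

Call:
servo_tool --pt "0 0 0 0 0 0" --pt "0 0 0 0 0 0" --pt "0 0 0 0 0 0" --pt "0 0 2 0 0 0" --pt "0 0 5 0 0 0" --pt "0 0 6 0 0 0" --pt "0 0 6.5 0 0 0" --pt "0 0 6.8 0 0 0" --pt "0 0 7 0 0 0" --pt "0 0 7.05 0 0 0" --pt "0 0 7.05 0 0 0" --pt "0 0 7.05 0 0 0"

```text
clock: 35.5
tcp_pos: [0.5624, -0.0597, 0.0457]
eef_rot: [3.141, -0.002, -0.0]
wrist_force: [-0.3, 0.8, 0.0]
opening: 0.051
```

Call:
servo_tool --pt "0 0 0 0 0 0" --pt "0 0 0 0 0 0" --pt "0 0 0 0 0 0" --pt "0 0 0 0 0 0" --pt "0 0 0 0 0 0" --pt "0 0 0 0 0 0" --pt "0 0 0 0 0 0" --pt "0 0 -2 0 0 0" --pt "0 0 -5 0 0 0" --pt "0 0 -8 0 0 0" --pt "0 0 -8 0 0 0" --pt "0 0 -8 0 0 0" --claw 8.5

```text
clock: 36.7
tcp_pos: [0.5621, -0.0596, 0.1254]
eef_rot: [3.141, -0.001, -0.0]
wrist_force: [-0.3, -0.6, -0.5]
opening: 0.0852
```

```bash
python3 -c "from h import *;settle(9)"
```

```text
37.15 [ 0.5611 -0.0593  0.1236] [0.0008 0.0003 0.0011] yaw -0.0002 op 0.0853
```

Call:
servo_tool --pt "-0.7 -2 0 0 0 0" --pt "-2 -6 0 0 0 0" --pt "-3.4 -10 0 0 0 0" --pt "-4.8 -14 0 0 0 0" --pt "-6.2 -18 0 0 0 0" --pt "-7.6 -22 0 0 0 0" --pt "-9 -26 0 0 0 0" --pt "-10.4 -30 0 0 0 0" --pt "-11.8 -34 0 0 0 0" --pt "-13.2 -38 0 0 0 0" --pt "-13.75 -39.95 0 0 0 0" --pt "-13.75 -39.95 0 0 0 0"

```text
clock: 38.35
tcp_pos: [0.4233, 0.3421, 0.1247]
eef_rot: [-3.141, 0.0, 0.004]
wrist_force: [-0.1, 0.3, -0.5]
opening: 0.085
```

```bash
python3 -c "from h import *;settle(9)"
```

```text
38.8 [0.4247 0.3392 0.1247] [0.0003 0.0004 0.0002] yaw -0.0015 op 0.0851
```

Call:
servo_tool --pt "0 0 2 0 0 0" --pt "0 0 5 0 0 0" --pt "0 0 7 0 0 0" --pt "0 0 8 0 0 0" --pt "0 0 8 0 0 0" --pt "0 0 8 0 0 0"

```text
clock: 39.4
tcp_pos: [0.425, 0.3403, 0.0456]
eef_rot: [-3.141, -0.001, -0.0]
wrist_force: [-0.3, -0.2, -0.0]
opening: 0.0851
```

Call:
servo_tool --pt "0 0 0 0 0 0" --pt "0 0 0 0 0 0" --pt "0 0 0 0 0 0" --pt "0 0 0 0 0 0" --pt "0 0 0 0 0 0" --pt "0 0 0 0 0 0" --pt "0 0 0 0 0 0" --claw 4.2

```text
clock: 40.1
tcp_pos: [0.4253, 0.3404, 0.0461]
eef_rot: [-3.141, -0.002, -0.0]
wrist_force: [0.2, -1.8, 5.3]
opening: 0.0506
```

```bash
python3 -c "from h import *;settle()"
```

```text
40.4 [0.4253 0.3404 0.0461] [0. 0. 0.] yaw -0.0001 op 0.0508
```

Call:
servo_tool --pt "0 0 -1 0 0 0" --pt "0 0 -3 0 0 0" --pt "0 0 -5 0 0 0" --pt "0.5 2 -6.5 0 0 0" --pt "1.5 6 -7 0 0 0" --pt "2.5 10 -7 0 0 0" --pt "3.5 14 -7 0 0 0" --pt "5 18.5 -7 0 0 0" --pt "6 23 -7 0 0 0" --pt "7 27.5 -7 0 0 0" --pt "8.2 31 -7 0 0 0" --pt "8.7 33.05 -7 0 0 0"

```text
clock: 41.6
tcp_pos: [0.5116, 0.0069, 0.115]
eef_rot: [3.141, -0.0, -0.003]
wrist_force: [0.3, 0.2, -2.8]
opening: 0.0511
```

Call:
servo_tool --pt "0 0 0 0 0 0" --pt "0 0 0 0 0 0" --pt "0 0 0 0 0 0" --pt "0 0 2 0 0 0" --pt "0 0 5 0 0 0" --pt "0 0 6 0 0 0" --pt "0 0 6.5 0 0 0" --pt "0 0 6.8 0 0 0" --pt "0 0 7 0 0 0" --pt "0 0 7.05 0 0 0" --pt "0 0 7.05 0 0 0" --pt "0 0 7.05 0 0 0"

```text
clock: 42.8
tcp_pos: [0.512, 0.0095, 0.0452]
eef_rot: [3.142, -0.002, -0.0]
wrist_force: [-0.7, 0.1, 1.2]
opening: 0.051
```

Call:
servo_tool --pt "0 0 0 0 0 0" --pt "0 0 0 0 0 0" --pt "0 0 0 0 0 0" --pt "0 0 0 0 0 0" --pt "0 0 0 0 0 0" --pt "0 0 0 0 0 0" --pt "0 0 0 0 0 0" --pt "0 0 -2 0 0 0" --pt "0 0 -5 0 0 0" --pt "0 0 -8 0 0 0" --pt "0 0 -8 0 0 0" --pt "0 0 -8 0 0 0" --claw 8.5

```text
clock: 44.0
tcp_pos: [0.5116, 0.0094, 0.1248]
eef_rot: [3.141, -0.001, -0.0]
wrist_force: [-0.9, 0.2, 0.4]
opening: 0.0849
```

```bash
python3 -c "from h import *;settle(9)"
```

```text
44.45 [0.5106 0.0096 0.1232] [0.0008 0.0002 0.001 ] yaw -0.0002 op 0.0852
```

Call:
servo_tool --pt "0.2 -2 0 0 0 0" --pt "0.5 -6 0 0 0 0" --pt "0.8 -10 0 0 0 0" --pt "1.1 -14 0 0 0 0" --pt "1.5 -18 0 0 0 0" --pt "1.9 -22 0 0 0 0" --pt "2.3 -26 0 0 0 0" --pt "2.6 -30 0 0 0 0" --pt "2.6 -33 0 0 0 0" --pt "2.6 -34.4 0 0 0 0" --pt "2.6 -34.4 0 0 0 0" --pt "2.6 -34.4 0 0 0 0"

```text
clock: 45.65
tcp_pos: [0.5373, 0.3526, 0.124]
eef_rot: [3.141, 0.001, -0.0]
wrist_force: [-0.2, -0.7, 0.3]
opening: 0.0851
```

```bash
python3 -c "from h import *;settle(9)"
```

```text
46.1 [0.5375 0.3526 0.1244] [0.0002 0.001  0.0002] yaw -0.0014 op 0.0852
```

Call:
servo_tool --pt "0 0 2 0 0 0" --pt "0 0 5 0 0 0" --pt "0 0 7 0 0 0" --pt "0 0 8 0 0 0" --pt "0 0 8 0 0 0" --pt "0 0 8 0 0 0"

```text
clock: 46.7
tcp_pos: [0.538, 0.3538, 0.0453]
eef_rot: [-3.141, -0.001, -0.0]
wrist_force: [0.0, 0.6, 0.5]
opening: 0.0851
```

Call:
servo_tool --pt "0 0 0 0 0 0" --pt "0 0 0 0 0 0" --pt "0 0 0 0 0 0" --pt "0 0 0 0 0 0" --pt "0 0 0 0 0 0" --pt "0 0 0 0 0 0" --pt "0 0 0 0 0 0" --claw 4.2

```text
clock: 47.4
tcp_pos: [0.5383, 0.3538, 0.0458]
eef_rot: [-3.141, -0.002, -0.0]
wrist_force: [-1.0, -1.2, 5.3]
opening: 0.0511
```

```bash
python3 -c "from h import *;settle()"
```

```text
47.7 [0.5383 0.3538 0.0458] [0. 0. 0.] yaw -0.0002 op 0.0506
```

Call:
servo_tool --pt "0 0 -1 0 0 0" --pt "0 0 -3 0 0 0" --pt "0 0 -5 0 0 0" --pt "0.2 1.5 -6.5 0 0 0" --pt "0.6 5 -7 0 0 0" --pt "1.2 9 -7 0 0 0" --pt "1.8 13 -7 0 0 0" --pt "2.5 17 -7 0 0 0" --pt "3.2 21 -7 0 0 0" --pt "4 25 -7 0 0 0" --pt "4.4 28 -7 0 0 0" --pt "4.4 29.2 -7 0 0 0"

```text
clock: 48.9
tcp_pos: [0.5811, 0.059, 0.114]
eef_rot: [3.141, 0.001, -0.003]
wrist_force: [0.2, 0.4, -3.9]
opening: 0.0508
```

Call:
servo_tool --pt "0 0 0 0 0 0" --pt "0 0 0 0 0 0" --pt "0 0 0 0 0 0" --pt "0 0 2 0 0 0" --pt "0 0 5 0 0 0" --pt "0 0 6 0 0 0" --pt "0 0 6.5 0 0 0" --pt "0 0 6.8 0 0 0" --pt "0 0 7 0 0 0" --pt "0 0 7.05 0 0 0" --pt "0 0 7.05 0 0 0" --pt "0 0 7.05 0 0 0"

```text
clock: 50.1
tcp_pos: [0.5821, 0.0616, 0.0448]
eef_rot: [-3.141, -0.002, -0.0]
wrist_force: [-0.4, 0.6, 0.6]
opening: 0.0508
```

Call:
servo_tool --pt "0 0 0 0 0 0" --pt "0 0 0 0 0 0" --pt "0 0 0 0 0 0" --pt "0 0 0 0 0 0" --pt "0 0 0 0 0 0" --pt "0 0 0 0 0 0" --pt "0 0 0 0 0 0" --pt "0 0 -2 0 0 0" --pt "0 0 -5 0 0 0" --pt "0 0 -8 0 0 0" --pt "0 0 -11 0 0 0" --pt "0 0 -14 0 0 0" --claw 8.5

```text
clock: 51.3
tcp_pos: [0.5811, 0.0615, 0.185]
eef_rot: [-3.142, 0.0, -0.0]
wrist_force: [0.8, 0.8, -0.3]
opening: 0.0849
```

Call:
servo_tool --pt "0 -3 0 0 0 0" --pt "0 -7 0 0 0 0" --pt "-2 -11 0 0 0 0" --pt "-4 -15 0 0 0 0" --pt "-6 -19 0 0 0 0" --pt "-8 -23 0 0 0 0" --pt "-8 -25 0 0 0 0" --pt "-8 -25 0 0 0 0" --pt "-8 -25 0 0 0 0"

```text
clock: 52.2
tcp_pos: [0.5013, 0.3114, 0.1837]
eef_rot: [3.141, 0.0, 0.001]
wrist_force: [0.3, -0.5, -0.1]
opening: 0.0846
```

```bash
python3 - <<'E'
from h import *
settle(8)
T,S0=camera("top"),camera("scene")
T0,S00=[np.load(n+"0.npy",allow_pickle=True).item() for n in("top","scene")]
def nut(c,u,v,r=9):
    f=c["frame"][v-r:v+r+1,u-r:u+r+1]; s=cv2.cvtColor(f,cv2.COLOR_BGR2HSV).astype(int)
    m=((s[...,1]<80)&(s[...,2]<125)&(s[...,2]>40)).astype(np.uint8)
    n,l,st,ce=cv2.connectedComponentsWithStats(m)
    i=min((np.hypot(*(ce[i]-r)),i) for i in range(1,n) if st[i,4]>8)[1]; return ce[i]+[u-r,v-r],st[i,4]
for n,a,b in(("white",(220,163),(288,197)),("yellow",(270,171),(233,198)),("blue",(241,192),(258,178))):
    for c,q in((T,a),(S0,b)):
        try: ce,ar=nut(c,*q); print(n,ar,onz(c,*ce,.09).round(4))
        except Exception as e: print(n,"not found",e)
cv2.imwrite("pics/f.png",np.vstack([cv2.resize(c["frame"],(400,300)) for c in(S0,T)]))
E
```

```text
52.6 [0.5017 0.3106 0.1838] [0.0002 0.0005 0.0001] yaw -0.0017 op 0.0851
white 247 [0.5776 0.0617 0.09  ]
white 83 [0.5787 0.0624 0.09  ]
yellow 68 [ 0.5619 -0.0604  0.09  ]
yellow 69 [ 0.5609 -0.0587  0.09  ]
blue 83 [0.5109 0.0086 0.09  ]
blue 64 [0.5096 0.0104 0.09  ]
```

View pics/f.png

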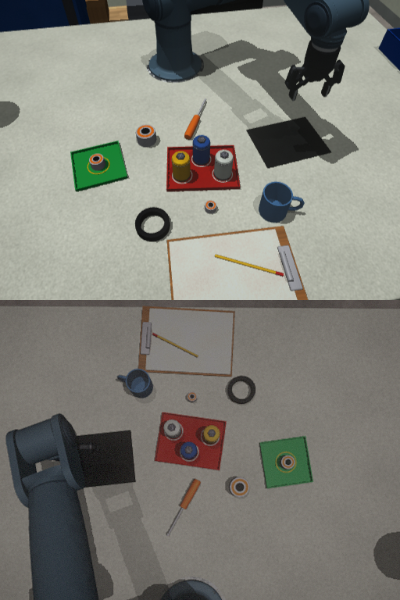

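All three filters stand upright on their original rings, within about 2 mm of where they started. The bearing is in the pan's ring, the bystanders are untouched and the arm is clear.

```bash
python3 -c "from h import *;print(manip.hand_in())"
```

```text
the job is handed in; nothing more can be done
None
```

I moved the white, blue and yellow filters to the black mat, put the middle-sized bearing in the pan's yellow ring, then returned each filter to its own ring. I handed the job in at about 53 s on the robot's clock, against the 147 s limit; the hand-in gives no verdict.

- **Filters:** in the last pictures all three stand upright in the tray. Their nuts measured within about 2 mm of the start positions in both camera views. The top-view reading for white used an oversized patch, but it agreed with the scene view.
- **Bearing:** right after release it measured about 1 mm from the ring's centre. The last pictures show it still flat there.
- **Bystanders and arm:** the mug, tape and screwdriver look unmoved in the pictures, though I did not measure them again. The arm finished clear of everything. No check failed.

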